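Turn the tube rotator by its spokes until the tube stands upright

TASK

The tube rotator is switched off and its one tube has stopped pointing sideways or down: turn the wheel, by pushing one spoke after another with the fingertips, until the tube points straight up, and leave it at rest there. Push gently: nothing is gripped or lifted, the tube itself is not touched, the rotator stays in its place, and everything else on the bench is left alone.

Things in the scene. Friction and masses are not known exactly. Their poses are not given: they have to be found in the camera images.
- rotator: Tube rotator standing loose on the bench, 3.2 kg. Origin: centre of its underside; z up; x level, along the wheel's axle. White housing 100 mm wide (y), 200 tall, from 88 to 2 mm on the -x side of the origin, roughly towards the robot; foot plate 170 x 150 mm. The wheel turns on the housing's +x side, in the upright plane of the rotator's y and z.
- hub (a point): Wheel centre: 42 mm to +x of the rotator's origin, 160 mm above the bench. Grey hub (22 mm radius), aluminium ring of 75 mm radius, 9 mm thick, and six straight spokes 60 degrees apart, which pass through the ring and end free 140 mm from the centre; each 10 mm wide in the wheel's plane, 12 mm deep along the axle.
- wheel (a joint): Wheel turn, rad. 0 or a multiple of 2 pi: tube straight up. Grows as the wheel's top moves to the rotator's -y. At value w the tube is w from straight up, the spokes at w + 30 degrees + multiples of 60. No end stops. It stays where it is left: drag 0.12 N m (1.2 N on a spoke 100 mm out), and it stops as soon as the pushing stops.
- tube: The one tube in the wheel, fixed half-way between two spokes and pointing outwards: 13 mm diameter, 66 mm long with its 16 mm wide cap. Origin: its bottom, 84 mm from the wheel's centre; z runs along it to the cap, whose end is 150 mm from the centre.
- cap (a point): Outer end of the tube's cap, 150 mm from the wheel's centre. The tube's clip and five empty ones like it (grey, 20 mm wide, reaching 96 mm from the centre) stand on the ring half-way between the spokes; else only the spokes' ends stand out past the ring.
- tube_rack: Bystander: aluminium test-tube rack with five capped tubes, 58 x 203 mm, 103 tall; origin at the centre of its underside.
- reagent_bottle: Bystander: amber reagent bottle, 60 mm diameter, 130 tall; origin at the centre of its underside.
- beaker: Bystander: glass beaker, 66 mm diameter, 85 tall; origin at the centre of its underside.
- specimen_jar: Bystander: small clear jar with a white lid, 48 mm diameter, 55 tall; origin at the centre of its underside.
- tip_box: Bystander: grey and white pipette-tip box, 87 x 117 mm, 62 tall; origin at the centre of its underside.
- loose_tube: Bystander: single capped tube lying on the bench, 72 mm long, 16 mm thick at the cap; origin on the bench under its bottom end.
- slide_box: Bystander: flat black slide box, 90 x 175 mm, 33 tall; origin at the centre of its underside.

How it is judged:
By the outcome, as a careful person would: the job done as asked, in the order asked, and still so for the second after the job is handed in, with the robot touching nothing.
It also fails if it takes over 51 s, if anything falls off the work surface, if the arm or the gripper's body presses on something with over 40 N, if the wrist force passes 120 N, or if a joint passes its speed limit or range.

ROBOT

A 6-joint arm with a two-finger parallel gripper is mounted at the origin on the work surface. World frame = base frame: x ahead of the robot, y to its left, z up, the work surface at z = 0. Lengths are in m, angles in rad, forces in N, time in s.
With the tool pointing down it reaches from about 0.425 to 0.95 m from the base axis. Payload 3.5 kg.
Tool frame: the origin (TCP) lies on the mounting face of the last link; the fingertips stand 173 mm ahead of it and the grasp point (between the pads) lies 155 mm ahead of it; z points along the fingers, x is the direction in which the jaws open and shut, and the axes are right-handed (so a half turn about z gives the same grasp; the last joint's range is limited). The gripper opens to 85 mm and grips with 20 to 120 N. Pads are 22 mm wide; open, the fingers measure 114 mm over their backs; the gripper's body (76 mm by 85 mm) begins 54 mm behind the grasp point. The pads swing forward as they close: fully open they stand 13 mm farther back than shut.
Start: joints at [-1.4, 0.286, 1.577, -0, 1.279, -0.15], TCP at [0.213, -0.641, 0.405] pointing down, gripper open.
Joint ranges: [-2.77, 2.77], [-0.9, 2.22], [0.21, 2.48], [-1.53, 4.67], [0.24, 2.81], [-2.84, 2.84]. Speed limits (rad/s): [2.79, 2.79, 3.14, 3.14, 3.14, 3.14].

INTERFACE

Orientations are given as a unit quaternion [x, y, z, w].
In Python, from plant import get_state, read_camera, sign_off gives the robot as it stands.
- The arm moves only by the shell command python3 -m jog 'ROWS' [FORCE]. ROWS is JSON, a list of rows, each an object of numbers: "grip": the closure, from 0 (fully open) to 1 (shut); "x", "y", "z": the shift along the tool's x, y, z in mm; "rx", "ry", "rz": the turn, a rotation vector about the tool's x, y, z in degrees. A call has 1 to 8 rows; each row shifts and turns the commanded pose from where the row before left it, along the tool's axes as they then stand; what a row does not reach is not made up. A row lasts 1/12 s, in which the tool goes at most 41.7 mm and 7.16 degrees, less where a joint would pass 70% of its speed; a pose out of reach is approached as far as the arm can. A call with a gripper value outside its range is refused whole. The fingers move at their own pace and stop on an object; FORCE is the grip in N (left out, the last holds). Time passes only in rows, so rows that do not move let the fingers close. It gives the time, the measured TCP pose, the force and the opening at its end, in the units of the state.
- get_state(): the state, without advancing time (a new reading comes with each control period).
- read_camera(name): name is "scene" or "top" or "wrist"; returns a dict with "frame" (480x640x3 uint8, red, green, blue), "intrinsics" (3x3 intrinsics, pixels), "R" (3x3) and "t" (3): a world point X has camera coordinates R X + t. Camera axes: x right, y down, z forward; pixel columns grow to the right and rows downward; lengths in m; the calibration is good to about 2 mm. A picture is of the moment at which its call begins. There is no depth.
- sign_off(): hands the job in, once; it reports no verdict.
The state is a dict: "time": time; "qpos": joint angles; "dq": joint speeds; "joint_efforts": joint torques, N m; "eef_pos": TCP position; "tcp_rot": TCP orientation; "contact_force": force on the tool from outside, world axes, zero at the start; "wrist_torque": the same for the moment, N m; "opening": opening from 0.0 (shut) to 1.0 (fully open).
Only numpy, scipy, OpenCV 4.12 (cv2) and the standard library are available. Lean on these libraries where they do the work, as an engineer would, in place of code of your own. Each camera call takes 0.05 s, during which the arm holds its last target.

## Working session

There is one attempt and no reset: what is moved stays moved. The work goes in short steps, Python scripts to look and compute and a shell command to move; the robot and the scene stay as the last step left them, time stands still between calls to the robot, and variables do not carry over. Pictures are saved under pics/ and viewed, and the job is handed in when it is done.

```bash
ls; mkdir -p pics
python3 - <<'E'
from plant import *
import cv2
s=get_state(); print({k:(v if not hasattr(v,'tolist') else v.tolist()) for k,v in s.items()})
for n in ["scene","top","wrist"]:
    c=read_camera(n); cv2.imwrite(f"pics/a_{n}.png",c["frame"][:,:,::-1]); print(n,c["intrinsics"],c["R"],c["t"])
E
```

```text
pics
{'time': 0.0, 'qpos': [-1.399987442549382, 0.28718417981510214, 1.5781977094619144, -7.249376974599292e-08, 1.2785911572808444, -0.14997994045709526], 'dq': [-0.001329766787548561, -0.0007256133229800049, -8.834740938303047e-05, 0.0006645267807818633, 0.0016324088775813044, 0.001021889906328962], 'joint_efforts': [0.0010971200754283927, -40.59766173362732, -29.2625230550766, -8.777987659414066e-05, 0.005735357844969258, 1.315591305228736e-05], 'eef_pos': [0.21283475570720317, -0.6402977550089528, 0.403323129308248], 'tcp_rot': [0.810960356515657, -0.5850998919782805, -0.0008503390620130466, -0.0008327607594845401], 'contact_force': [0.7766468046340227, -0.13185326374715253, 0.3206931192798796], 'wrist_torque': [0.03377272965846512, -0.0009159892461538571, 0.0005968490574624294], 'opening': 1.001163575615274}
scene [[472.09861209   0.         314.49525544]
 [  0.         472.09861209 242.57430676]
 [  0.           0.           1.        ]] [[ 0.23922138  0.97094142  0.0067742 ]
 [ 0.58808546 -0.13933442 -0.7967066 ]
 [-0.77261156  0.19457306 -0.6043283 ]] [-0.1135362  -0.14945272  1.74577917]
top [[564.30098977   0.         326.38820239]
 [  0.         564.30098977 241.81962402]
 [  0.           0.           1.        ]] [[ 0.01953504 -0.99963065  0.01889288]
 [-0.99575851 -0.02115168 -0.08954101]
 [ 0.08990756 -0.01706356 -0.99580393]] [-0.02630494  0.5150057   1.73715195]
wrist [[375.52840067   0.         326.36308303]
 [  0.         375.52840067 238.83694511]
 [  0.           0.           1.        ]] [[ 0.31677443 -0.94849863 -0.0020756 ]
 [-0.90265577 -0.30213474  0.30647538]
 [-0.29131859 -0.09521001 -0.95187632]] [-0.67249054 -0.04083127  0.37960219]
```

View pics/a_scene.png

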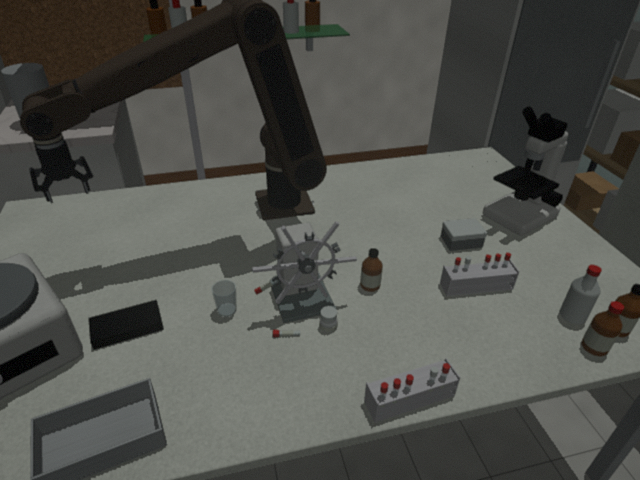

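View pics/a_top.png

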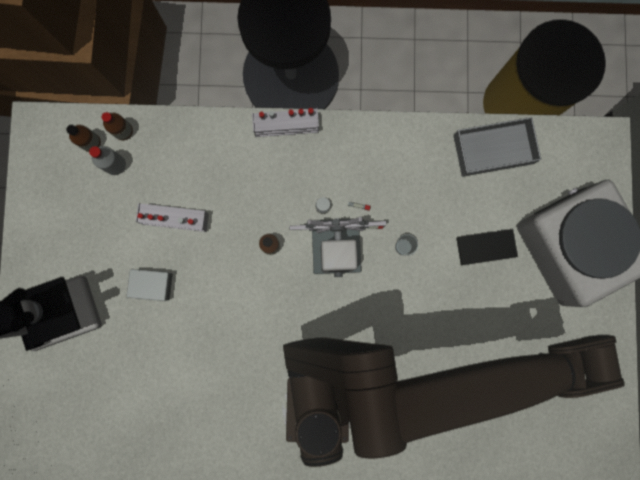

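View pics/a_wrist.png

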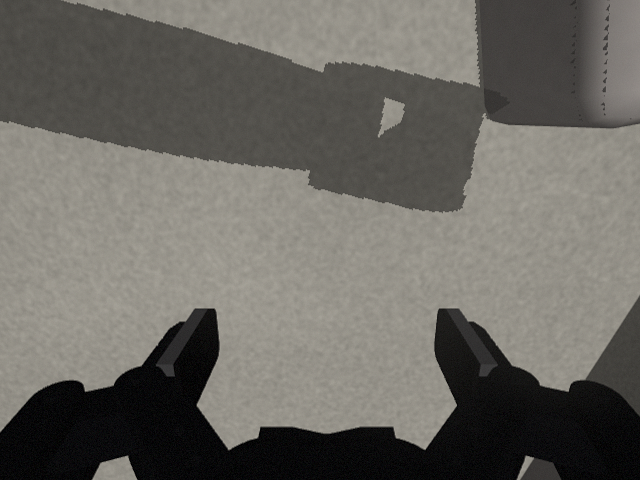

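Run:
```python
import cv2
a=cv2.imread("pics/a_scene.png"); cv2.imwrite("pics/a_scene_z.png",cv2.resize(a[200:350,200:400],None,fx=4,fy=4,interpolation=cv2.INTER_CUBIC))
a=cv2.imread("pics/a_top.png"); cv2.imwrite("pics/a_top_z.png",cv2.resize(a[180:290,240:430],None,fx=4.2,fy=4.2,interpolation=cv2.INTER_CUBIC))
```

```text
(no output)
```

View pics/a_scene_z.png

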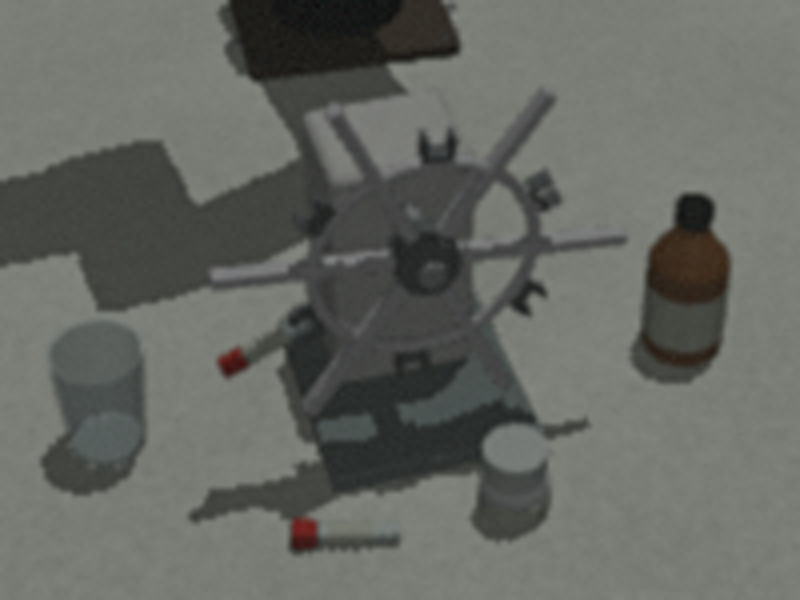

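View pics/a_top_z.png

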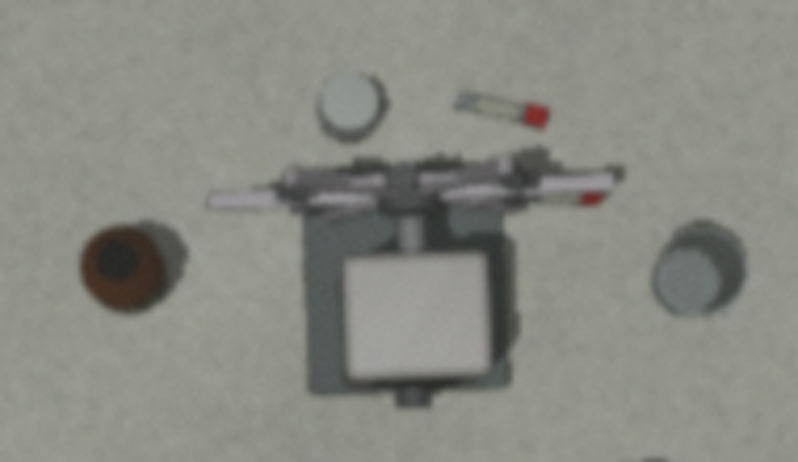

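```bash
cat > h.py <<'E'
import numpy as np, cv2
from plant import *
def ray(c,u,v):
    K,R,t=map(np.array,(c["intrinsics"],c["R"],c["t"]))
    d=R.T@np.linalg.solve(K,[u,v,1.]); return -R.T@t,d/np.linalg.norm(d)
def onz(c,u,v,z):
    o,d=ray(c,u,v); return o+d*(z-o[2])/d[2]
def onplane(c,u,v,p,n):
    o,d=ray(c,u,v); return o+d*(np.dot(p-o,n)/np.dot(d,n))
def redmask(f):
    h=cv2.cvtColor(f,cv2.COLOR_RGB2HSV); return ((((h[...,0]<8)|(h[...,0]>172))&(h[...,1]>130)&(h[...,2]>50))*255).astype(np.uint8)
E
python3 - <<'E'
from h import *
c=read_camera("top"); f=c["frame"]; m=np.zeros((480,640),np.uint8)
sub=cv2.GaussianBlur(f,(3,3),0).min(2); 
print(sub[255,325:365:4], sub[200,325:365:4], sub[235,325:365:4])
roi=np.zeros_like(m); roi[236:280,315:365]=1
m=((sub>150)*roi*255).astype(np.uint8)
for th in (130,145,155):
    m=((sub>th)*roi*255).astype(np.uint8)
    cs,_=cv2.findContours(m,0,2); k=max(cs,key=cv2.contourArea); r=cv2.minAreaRect(k); b=cv2.boxPoints(r)
    P=np.array([onz(c,*p,.2) for p in b]); print(th,r,P.mean(0),[np.linalg.norm(P[i]-P[i-1]) for i in range(4)],(P[1]-P[0])/np.linalg.norm(P[1]-P[0]))
    
s=read_camera("scene")
for cc,nm in ((c,'top'),(s,'scene')):
    n,l,st,ce=cv2.connectedComponentsWithStats(redmask(cc["frame"]))
    for i in range(1,n): 
        if st[i,4]>8: print(nm,st[i],ce[i])
E
```

```text
[151 154 154 154 152 152 151 147  69  69] [141 103 140 141 140 140 133 134 135 136] [ 84  85  79 113  65  53  78  68  67 126]
130 ((339.0, 255.0), (26.0, 32.0), 90.0) [ 0.46325563 -0.04884144  0.2       ] [np.float64(0.07292124173640178), np.float64(0.08986410644505696), np.float64(0.0730008171075671), np.float64(0.08949293810287913)] [ 0.0212309 -0.9997746  0.       ]
145 ((338.49176025390625, 254.842529296875), (23.80915069580078, 30.011093139648438), 86.98721313476562) [ 0.46365616 -0.04740891  0.2       ] [np.float64(0.06676134993132046), np.float64(0.08427570391078201), np.float64(0.06684626981736674), np.float64(0.08396080280081085)] [ 0.07387913 -0.9972672   0.        ]
155 ((330.81036376953125, 262.22418212890625), (6.302710056304932, 11.817581176757812), 66.80140686035156) [ 0.44246993 -0.0262671   0.2       ] [np.float64(0.01761907689776603), np.float64(0.03309855374426026), np.float64(0.017638572788958435), np.float64(0.03307083169304591)] [ 0.41289878 -0.91077692  0.        ]
top [299 109   4   5  17] [300.58823529 111.11764706]
top [309 108   4   6  21] [310.42857143 110
[... 498 characters left out ...]
 42] [175.14285714   3.45238095]
scene [288   0   5   3  15] [290.   1.]
scene [506 253   5   7  26] [507.57692308 255.92307692]
scene [486 255   5   7  25] [487.76 257.68]
scene [496 254   5   7  25] [497.64 256.8 ]
scene [456 258   5   7  25] [457.6  260.72]
scene [588 265  13  11 103] [594.11650485 269.99029126]
scene [255 288   6   5  21] [257.52380952 290.19047619]
scene [611 301  13  13 129] [616.92248062 307.        ]
scene [273 330   6   7  38] [275.5        332.89473684]
scene [443 363   7  10  52] [445.67307692 367.63461538]
scene [407 375   6  10  48] [409.25       378.97916667]
scene [394 379   6  10  48] [396.5625 383.0625]
scene [381 383   7   9  49] [384.02040816 386.81632653]
```

Run:
```python
from h import *
from scipy.optimize import least_squares
t=read_camera("top"); s=read_camera("scene")
z=lambda u,v:(200+(u+.5)/4-.5,200+(v+.5)/4-.5)
zt=lambda u,v:(240+(u+.5)/4.2-.5,180+(v+.5)/4.2-.5)
L,Rr,TL,TR,BL=[z(*p) for p in ((212,278),(625,239),(333,108),(548,95),(312,410))]
tL,tR=zt(612,183),zt(208,200)
def tri(a,b):
    o1,d1=ray(s,*a);o2,d2=ray(t,*b)
    k=np.linalg.lstsq(np.c_[d1,-d2],o2-o1,rcond=None)[0]; p,q=o1+d1*k[0],o2+d2*k[1]; return (p+q)/2,np.linalg.norm(p-q)
a=tri(L,tL);b=tri(Rr,tR);print(a,b,(a[0]+b[0])/2,np.linalg.norm(a[0]-b[0]))
# yaw, hub from rays: unknown hub x,y (z=.16), yaw, w
def pred(p):
    hx,hy,yaw,w=p
    pts=[]
    for ang,r in ((90,.14),(-90,.14),(30,.14),(-30,.14),(150,.14)):
        A=np.radians(ang)+w-np.radians(120)
        pts.append([hx+np.sin(yaw)*r*np.sin(A),hy-np.cos(yaw)*r*np.sin(A),.16+r*np.cos(A)])
    return np.array(pts)
def proj(c,X):
    x=np.array(c["R"])@X+np.array(c["t"]); x=np.array(c["intrinsics"])@x; return x[:2]/x[2]
def res(p):
    P=pred(p); r=[proj(s,X)-np.array(q) for X,q in zip(P,(L,Rr,TL,TR,BL))]
    r+=[proj(t,P[0])-np.array(tL),proj(t,P[1])-np.array(tR)]
    return np.concatenate(r)
o=least_squares(res,[.55,-.05,0,2.1]); print(o.x,np.degrees(o.x[2:]),o.fun.reshape(-1,2).round(1))
hx,hy,yaw,w=o.x
n=np.array([np.cos(yaw),np.sin(yaw),0]); h=np.array([hx,hy,.16])
for q in (L,Rr,TL,TR,BL,(257.5,290.2),(300-.0,0)):
    X=onplane(s,*q,h,n)-h; l=X@np.array([-np.sin(yaw),np.cos(yaw),0]); print(np.hypot(l,X[2])*1e3,np.degrees(np.arctan2(-l,X[2])))
```

```text
(array([ 0.55908079, -0.18077703,  0.17388016]), np.float64(0.0006692005338436617)) (array([0.54500683, 0.09535837, 0.14186328]), np.float64(0.00033248029913282237)) [ 0.55204381 -0.04270933  0.15787172] 0.2783413693218347
[ 0.55322467 -0.04300616  0.04925964  1.99267285] [  2.82236936 114.17174424] [[-0.6  0.2]
 [ 0.6 -0.9]
 [-0.3  0.1]
 [ 1.2 -1. ]
 [-0.9 -0.3]
 [ 0.4 -0.4]
 [-0.3 -0.6]]
138.4462322507753 83.95484964096006
138.84546134512186 -96.9788175072148
139.81220758053027 23.874207587680868
136.30541374165944 -35.432059684575314
139.8802470982025 145.39469517288126
142.8232731074689 114.17104738832201
612.6151675999149 0.7918078119036337
```

```bash
python3 -m jog '[{"grip":1,"z":-30,"rz":-6.8},{"grip":1,"z":-30,"rz":-6.8},{"grip":1,"z":-30,"rz":-6.8},{"grip":1,"z":-27,"rz":-6.8},{"grip":1,"rz":-6.8},{"grip":1,"rz":-6.8},{"grip":1,"rz":-6.8},{"grip":1,"rz":-6.8}]' 20; python3 -m jog '[{"grip":1,"rz":-6.8},{"grip":1,"rz":-6.8},{"grip":1,"rz":-6.4},{"grip":1}]'
```

```text
$[0]: bad value
$[0]: bad value
```

```bash
python3 -m jog '[{"grip":1.0,"x":0,"y":0,"z":-30,"rx":0,"ry":0,"rz":-6.8},{"grip":1.0,"x":0,"y":0,"z":-30,"rx":0,"ry":0,"rz":-6.8},{"grip":1.0,"x":0,"y":0,"z":-30,"rx":0,"ry":0,"rz":-6.8},{"grip":1.0,"x":0,"y":0,"z":-27,"rx":0,"ry":0,"rz":-6.8}]' 20
```

```text
time: 0.68
eef_pos: [0.2129, -0.6404, 0.5237]
tcp_rot: [0.927, -0.375, 0.0, 0.0]
contact_force: [-0.0, -0.8, 0.3]
opening: 0.454
```

```bash
python3 -m jog '[{"grip":1.0,"x":0,"y":0,"z":0,"rx":0,"ry":0,"rz":-6.8},{"grip":1.0,"x":0,"y":0,"z":0,"rx":0,"ry":0,"rz":-6.8},{"grip":1.0,"x":0,"y":0,"z":0,"rx":0,"ry":0,"rz":-6.8},{"grip":1.0,"x":0,"y":0,"z":0,"rx":0,"ry":0,"rz":-6.8},{"grip":1.0,"x":0,"y":0,"z":0,"rx":0,"ry":0,"rz":-6.8},{"grip":1.0,"x":0,"y":0,"z":0,"rx":0,"ry":0,"rz":-6.8},{"grip":1.0,"x":0,"y":0,"z":0,"rx":0,"ry":0,"rz":-6.5},{"grip":1.0,"x":0,"y":0,"z":0,"rx":0,"ry":0,"rz":0}]'; python3 -c "
from plant import *;print(get_state())"
```

```text
time: 1.35
eef_pos: [0.2129, -0.6405, 0.5217]
tcp_rot: [1.0, 0.026, -0.0, -0.0]
contact_force: [0.3, 0.8, -0.2]
opening: -0.002
{'time': 1.35, 'qpos': array([-1.39996949e+00,  2.26236741e-01,  1.43890198e+00, -1.49577804e-05,
        1.47653619e+00, -1.45220610e+00]), 'dq': array([-0.0008547 , -0.0017709 ,  0.00070887,  0.00076705,  0.00141903,
        0.15274926]), 'joint_efforts': array([ 1.58338691e-03, -3.96696889e+01, -3.06896424e+01, -8.13392926e-04,
        4.47689263e-04, -5.23901135e-01]), 'eef_pos': array([ 0.21288254, -0.64051091,  0.5216719 ]), 'tcp_rot': array([ 9.99658917e-01,  2.61160359e-02, -1.32988999e-05, -3.96260713e-05]), 'contact_force': array([ 0.30305968,  0.81133185, -0.15356859]), 'wrist_torque': array([-0.03515447,  0.00914648,  0.03660355]), 'opening': -0.0024893763694693134}
```

```bash
python3 -m jog '[{"grip":1.0,"x":24.6,"y":-32.4,"z":0,"rx":0,"ry":0,"rz":0},{"grip":1.0,"x":24.6,"y":-32.4,"z":0,"rx":0,"ry":0,"rz":0},{"grip":1.0,"x":24.6,"y":-32.4,"z":0,"rx":0,"ry":0,"rz":0},{"grip":1.0,"x":24.6,"y":-32.4,"z":0,"rx":0,"ry":0,"rz":0},{"grip":1.0,"x":24.6,"y":-32.4,"z":0,"rx":0,"ry":0,"rz":0},{"grip":1.0,"x":24.6,"y":-32.4,"z":0,"rx":0,"ry":0,"rz":0},{"grip":1.0,"x":24.6,"y":-32.4,"z":0,"rx":0,"ry":0,"rz":0},{"grip":1.0,"x":24.6,"y":-32.4,"z":0,"rx":0,"ry":0,"rz":0}]'
python3 -m jog '[{"grip":1.0,"x":24.6,"y":-32.4,"z":0,"rx":0,"ry":0,"rz":0},{"grip":1.0,"x":24.6,"y":-32.4,"z":0,"rx":0,"ry":0,"rz":0},{"grip":1.0,"x":24.6,"y":-32.4,"z":0,"rx":0,"ry":0,"rz":0},{"grip":1.0,"x":24.6,"y":-32.4,"z":0,"rx":0,"ry":0,"rz":0},{"grip":1.0,"x":24.6,"y":-32.4,"z":0,"rx":0,"ry":0,"rz":0},{"grip":1.0,"x":24.6,"y":-32.4,"z":0,"rx":0,"ry":0,"rz":0},{"grip":1.0,"x":24.6,"y":-32.4,"z":0,"rx":0,"ry":0,"rz":0},{"grip":1.0,"x":0,"y":0,"z":0,"rx":0,"ry":0,"rz":0}]'
python3 - <<'E'
from h import *
for n in ("scene","wrist"):
    c=read_camera(n); a=c["frame"][:,:,::-1]
    cv2.imwrite(f"pics/b_{n}.png",cv2.resize(a[150:350,200:400],None,fx=3,fy=3,interpolation=cv2.INTER_CUBIC) if n=="scene" else a)
s=get_state();print(s["eef_pos"],s["tcp_rot"],s["qpos"])
E
```

```text
time: 2.02
eef_pos: [0.397, -0.3699, 0.522]
tcp_rot: [1.0, 0.023, 0.0, 0.0]
contact_force: [0.5, -0.2, -0.1]
opening: 0.002
time: 2.68
eef_pos: [0.5592, -0.1313, 0.5217]
tcp_rot: [1.0, 0.027, 0.001, -0.001]
contact_force: [-0.5, 0.5, -0.2]
opening: 0.005
[ 0.5575741  -0.13505339  0.52162946] [ 9.99671297e-01  2.56365727e-02 -2.09663372e-04  1.45079415e-04] [-4.14376378e-01 -3.68850064e-03  1.68879824e+00 -4.44018544e-04
  1.45673872e+00 -4.65604553e-01]
```

View pics/b_scene.png

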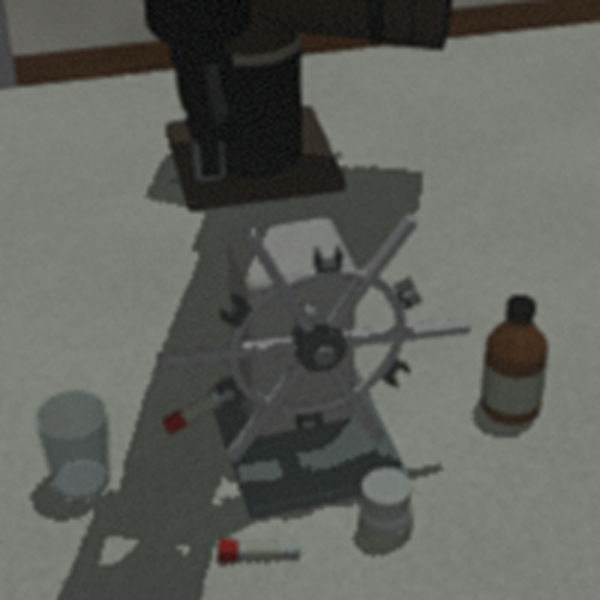

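View pics/b_wrist.png

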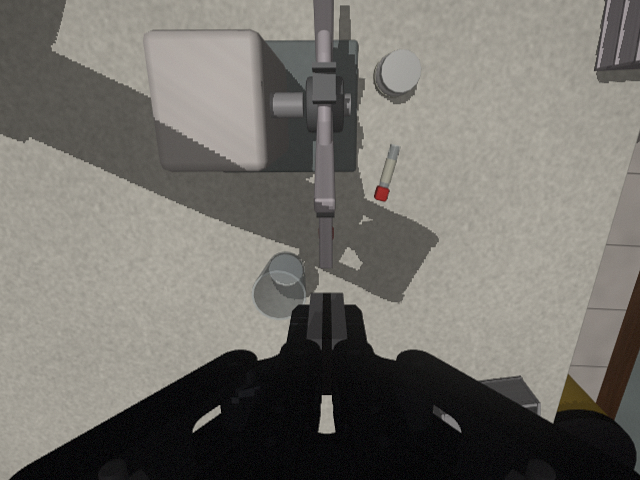

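```bash
python3 -m jog '[{"grip":1.0,"x":0,"y":0,"z":28,"rx":0,"ry":0,"rz":0},{"grip":1.0,"x":0,"y":0,"z":28,"rx":0,"ry":0,"rz":0},{"grip":1.0,"x":0,"y":0,"z":28,"rx":0,"ry":0,"rz":0},{"grip":1.0,"x":0,"y":0,"z":0,"rx":0,"ry":0,"rz":0}]'
python3 - <<'E'
from h import *
c=read_camera("scene"); a=c["frame"][:,:,::-1]
cv2.imwrite(f"pics/c_scene.png",cv2.resize(a[150:350,200:400],None,fx=3,fy=3,interpolation=cv2.INTER_CUBIC))
s=get_state();print(s["eef_pos"],s["tcp_rot"],s["contact_force"])
E
```

```text
time: 3.12
eef_pos: [0.5552, -0.1374, 0.4307]
tcp_rot: [1.0, 0.023, -0.006, -0.002]
contact_force: [-1.0, 0.6, -0.6]
opening: 0.007
[ 0.5558241  -0.1375992   0.43409165] [ 0.99971672  0.02348146 -0.00358051 -0.00151215] [-0.24671266 -0.54190421  0.36534305]
```

View pics/c_scene.png

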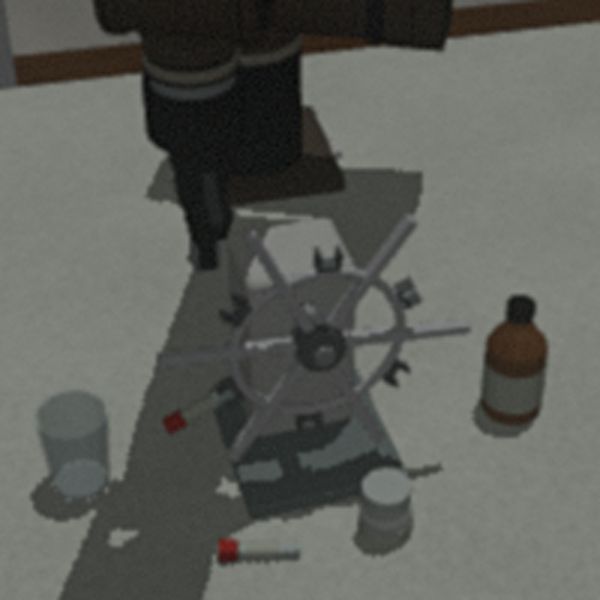

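```bash
python3 -m jog '[{"grip":1.0,"x":0,"y":-9,"z":0,"rx":0,"ry":0,"rz":0},{"grip":1.0,"x":0,"y":-9,"z":0,"rx":0,"ry":0,"rz":0},{"grip":1.0,"x":0,"y":-9,"z":0,"rx":0,"ry":0,"rz":0},{"grip":1.0,"x":0,"y":-9,"z":0,"rx":0,"ry":0,"rz":0},{"grip":1.0,"x":0,"y":-9,"z":0,"rx":0,"ry":0,"rz":0},{"grip":1.0,"x":0,"y":-9,"z":0,"rx":0,"ry":0,"rz":0},{"grip":1.0,"x":0,"y":-9,"z":0,"rx":0,"ry":0,"rz":0},{"grip":1.0,"x":0,"y":-9,"z":0,"rx":0,"ry":0,"rz":0}]'
python3 - <<'E'
from h import *
c=read_camera("scene"); a=c["frame"][:,:,::-1]
cv2.imwrite(f"pics/d_scene.png",cv2.resize(a[150:350,200:400],None,fx=3,fy=3,interpolation=cv2.INTER_CUBIC))
s=get_state();print(s["eef_pos"],s["tcp_rot"],s["contact_force"])
E
```

```text
time: 3.83
eef_pos: [0.5533, -0.0635, 0.4379]
tcp_rot: [1.0, 0.025, 0.0, -0.0]
contact_force: [0.5, -1.3, 0.7]
opening: 0.002
[ 0.55315178 -0.06233915  0.43767362] [ 9.99665704e-01  2.58409373e-02 -1.04309183e-04 -8.45200727e-04] [0.00229213 1.78046441 0.12490259]
```

View pics/d_scene.png

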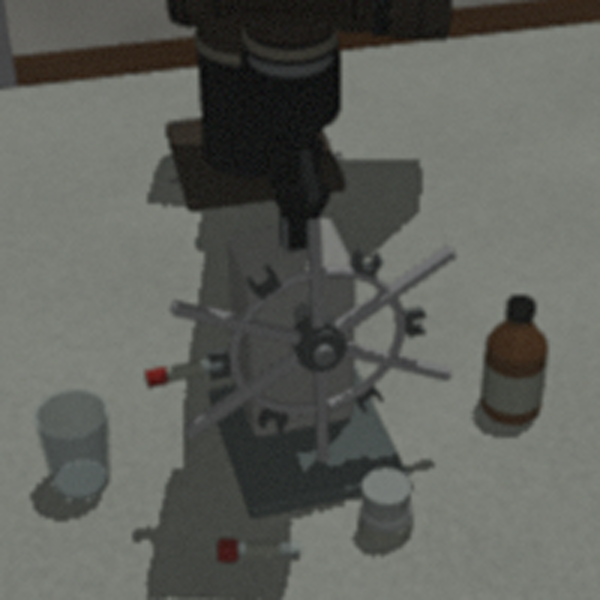

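```bash
python3 -m jog '[{"grip":1.0,"x":0,"y":-8.5,"z":0,"rx":0,"ry":0,"rz":0},{"grip":1.0,"x":0,"y":-8.5,"z":0,"rx":0,"ry":0,"rz":0},{"grip":1.0,"x":0,"y":-8.5,"z":0,"rx":0,"ry":0,"rz":0},{"grip":1.0,"x":0,"y":-8.5,"z":0,"rx":0,"ry":0,"rz":0},{"grip":1.0,"x":0,"y":-8.5,"z":0,"rx":0,"ry":0,"rz":0},{"grip":1.0,"x":0,"y":-8.5,"z":0,"rx":0,"ry":0,"rz":0},{"grip":1.0,"x":0,"y":-8.5,"z":0,"rx":0,"ry":0,"rz":0},{"grip":1.0,"x":0,"y":-8.5,"z":0,"rx":0,"ry":0,"rz":0}]'
python3 -m jog '[{"grip":1.0,"x":0,"y":0,"z":0,"rx":0,"ry":0,"rz":0},{"grip":1.0,"x":0,"y":6,"z":-10,"rx":0,"ry":0,"rz":0},{"grip":1.0,"x":0,"y":0,"z":-30,"rx":0,"ry":0,"rz":0},{"grip":1.0,"x":0,"y":0,"z":-40,"rx":0,"ry":0,"rz":0}]'
python3 - <<'E'
from h import *
c=read_camera("scene"); a=c["frame"][:,:,::-1]
cv2.imwrite(f"pics/e_scene.png",cv2.resize(a[150:350,200:400],None,fx=3,fy=3,interpolation=cv2.INTER_CUBIC))
s=get_state();print(s["eef_pos"],s["tcp_rot"],s["contact_force"])
E
```

```text
time: 4.55
eef_pos: [0.5499, 0.0041, 0.4378]
tcp_rot: [1.0, 0.025, 0.0, 0.0]
contact_force: [0.5, -2.3, 0.5]
opening: 0.004
time: 4.88
eef_pos: [0.55, -0.0033, 0.5151]
tcp_rot: [1.0, 0.025, -0.004, -0.001]
contact_force: [0.4, -0.2, 0.3]
opening: 0.005
[ 0.55044133 -0.00332252  0.5283303 ] [0.99967165 0.02489609 0.00596162 0.00111124] [1.54169324 0.49331097 6.08830783]
```

View pics/e_scene.png

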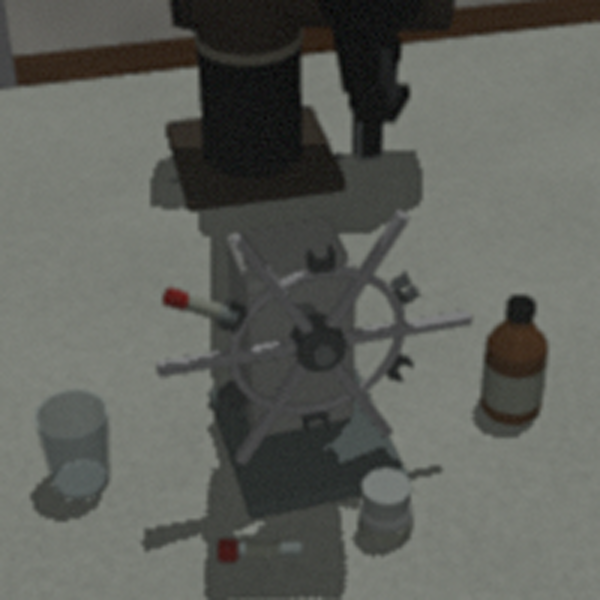

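```bash
cat >> h.py <<'E'
def wheelang(c,pts,h=np.array([.553,-.043,.16]),yaw=.049):
    n=np.array([np.cos(yaw),np.sin(yaw),0]); out=[]
    for q in pts:
        X=onplane(c,*q,h,n)-h; l=X@np.array([-np.sin(yaw),np.cos(yaw),0]); out.append((round(np.hypot(l,X[2])*1e3,1),round(float(np.degrees(np.arctan2(-l,X[2]))),1)))
    return out
def caps(c):
    n,l,st,ce=cv2.connectedComponentsWithStats(redmask(c["frame"])); return [ce[i] for i in range(1,n) if st[i,4]>8]
E
python3 - <<'E'
from h import *
c=read_camera("scene"); z=lambda u,v:(200+(u+.5)/3-.5,150+(v+.5)/3-.5)
print(wheelang(c,[z(*p) for p in ((234,237),(160,371),(470,320),(405,216),(240,460))]))
print([ (p.round(1),wheelang(c,[p])) for p in caps(c) if 240<p[0]<340 and p[1]<320])
s=get_state();print(s["eef_pos"])
E
```

```text
[(np.float64(142.3), 29.2), (np.float64(137.7), 89.8), (np.float64(138.7), -92.8), (np.float64(138.4), -32.2), (np.float64(141.1), 148.4)]
[(array([258.2, 249.1]), [(np.float64(140.5), 58.4)])]
[ 0.55057735 -0.00332453  0.52709919]
```

```bash
python3 -m jog '[{"grip":1.0,"x":0,"y":33,"z":0,"rx":0,"ry":0,"rz":0},{"grip":1.0,"x":0,"y":33,"z":0,"rx":0,"ry":0,"rz":0},{"grip":1.0,"x":0,"y":33,"z":0,"rx":0,"ry":0,"rz":0},{"grip":1.0,"x":0,"y":25,"z":0,"rx":0,"ry":0,"rz":0},{"grip":1.0,"x":0,"y":8,"z":0,"rx":0,"ry":0,"rz":0},{"grip":1.0,"x":0,"y":0,"z":0,"rx":0,"ry":0,"rz":0},{"grip":1.0,"x":0,"y":0,"z":0,"rx":0,"ry":0,"rz":0}]'
python3 - <<'E'
from h import *
s=get_state();print(s["eef_pos"],s["tcp_rot"])
cv2.imwrite("pics/f_wrist.png",read_camera("wrist")["frame"][:,:,::-1])
E
```

```text
time: 5.57
eef_pos: [0.5568, -0.1348, 0.518]
tcp_rot: [1.0, 0.025, 0.0, -0.0]
contact_force: [0.8, 0.9, 0.6]
opening: 0.003
[ 0.55681218 -0.13476084  0.51797608] [ 9.99696513e-01  2.46304902e-02  1.53845454e-04 -4.44493748e-04]
```

View pics/f_wrist.png

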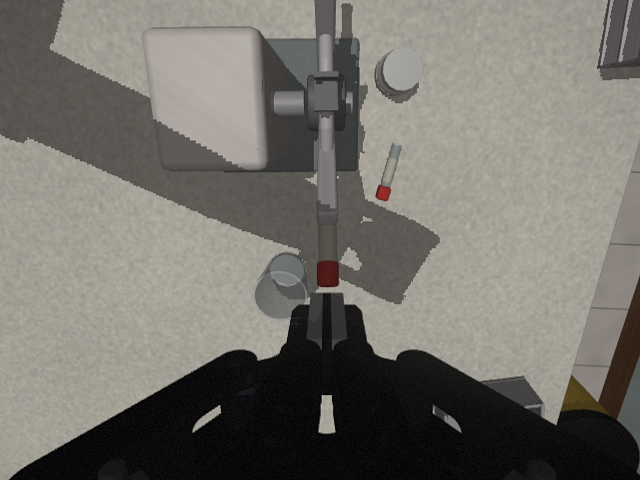

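```bash
python3 -m jog '[{"grip":1.0,"x":0,"y":0,"z":27,"rx":0,"ry":0,"rz":0},{"grip":1.0,"x":0,"y":0,"z":27,"rx":0,"ry":0,"rz":0},{"grip":1.0,"x":0,"y":0,"z":15,"rx":0,"ry":0,"rz":0},{"grip":1.0,"x":0,"y":0,"z":8,"rx":0,"ry":0,"rz":0},{"grip":1.0,"x":0,"y":0,"z":0,"rx":0,"ry":0,"rz":0}]'
python3 - <<'E'
from h import *
c=read_camera("scene"); a=c["frame"][:,:,::-1]
cv2.imwrite(f"pics/g_scene.png",cv2.resize(a[150:350,200:400],None,fx=3,fy=3,interpolation=cv2.INTER_CUBIC))
s=get_state();print(s["eef_pos"],s["tcp_rot"],s["contact_force"])
E
```

```text
time: 6.03
eef_pos: [0.5566, -0.1332, 0.4385]
tcp_rot: [1.0, 0.026, -0.002, -0.001]
contact_force: [0.2, -0.7, -0.1]
opening: 0.003
[ 0.55694092 -0.13355776  0.44037634] [ 9.99664652e-01  2.58880174e-02 -5.09826851e-04 -3.66608850e-04] [1.05146828 0.20876939 0.03695755]
```

View pics/g_scene.png

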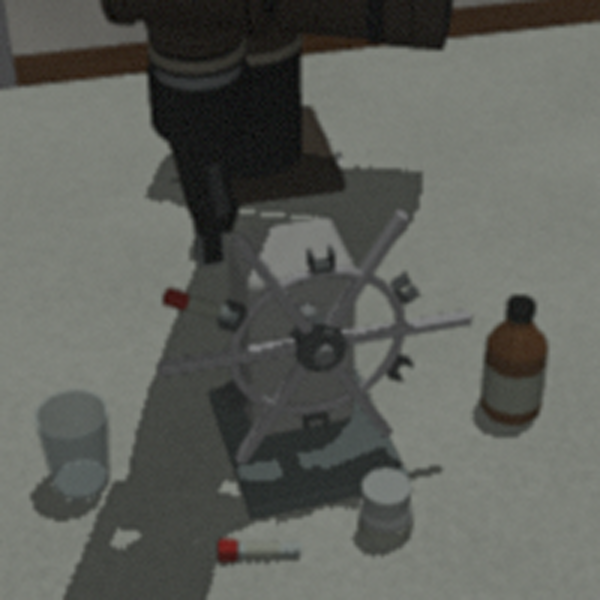

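```bash
python3 -m jog '[{"grip":1.0,"x":0,"y":-8,"z":0,"rx":0,"ry":0,"rz":0},{"grip":1.0,"x":0,"y":-8,"z":0,"rx":0,"ry":0,"rz":0},{"grip":1.0,"x":0,"y":-9,"z":0,"rx":0,"ry":0,"rz":0},{"grip":1.0,"x":0,"y":-9,"z":0,"rx":0,"ry":0,"rz":0},{"grip":1.0,"x":0,"y":-9,"z":0,"rx":0,"ry":0,"rz":0},{"grip":1.0,"x":0,"y":-9,"z":0,"rx":0,"ry":0,"rz":0},{"grip":1.0,"x":0,"y":-9,"z":0,"rx":0,"ry":0,"rz":0},{"grip":1.0,"x":0,"y":-9,"z":0,"rx":0,"ry":0,"rz":0}]'
python3 -m jog '[{"grip":1.0,"x":0,"y":-9,"z":0,"rx":0,"ry":0,"rz":0},{"grip":1.0,"x":0,"y":-9,"z":0,"rx":0,"ry":0,"rz":0},{"grip":1.0,"x":0,"y":-9,"z":0,"rx":0,"ry":0,"rz":0},{"grip":1.0,"x":0,"y":-8,"z":0,"rx":0,"ry":0,"rz":0},{"grip":1.0,"x":0,"y":-7,"z":0,"rx":0,"ry":0,"rz":0},{"grip":1.0,"x":0,"y":-5,"z":0,"rx":0,"ry":0,"rz":0},{"grip":1.0,"x":0,"y":0,"z":0,"rx":0,"ry":0,"rz":0}]'
cat > look.py <<'E'
import sys
from h import *
c=read_camera("scene"); a=c["frame"][:,:,::-1]
cv2.imwrite(f"pics/{sys.argv[1]}_scene.png",cv2.resize(a[180:330,225:375],None,fx=4,fy=4,interpolation=cv2.INTER_CUBIC))
s=get_state();print(s["time"],s["eef_pos"],s["tcp_rot"],s["contact_force"])
print([ (p.round(1),wheelang(c,[p])) for p in caps(c) if 240<p[0]<360 and 170<p[1]<320])
E
python3 look.py i
```

```text
time: 6.75
eef_pos: [0.5532, -0.0636, 0.4407]
tcp_rot: [1.0, 0.025, -0.0, -0.0]
contact_force: [0.5, -1.2, 0.7]
opening: -0.0
time: 7.33
eef_pos: [0.5509, -0.0167, 0.4407]
tcp_rot: [1.0, 0.026, -0.0, -0.001]
contact_force: [-0.2, -0.2, 1.1]
opening: 0.002
7.3833 [ 0.550988   -0.01712267  0.44075697] [ 9.99675375e-01  2.54747380e-02  1.05835848e-05 -4.26910549e-04] [-0.10734429  0.52100731 -0.17833328]
[(array([297.5, 219.9]), [(np.float64(141.7), 8.2)])]
```

View pics/i_scene.png

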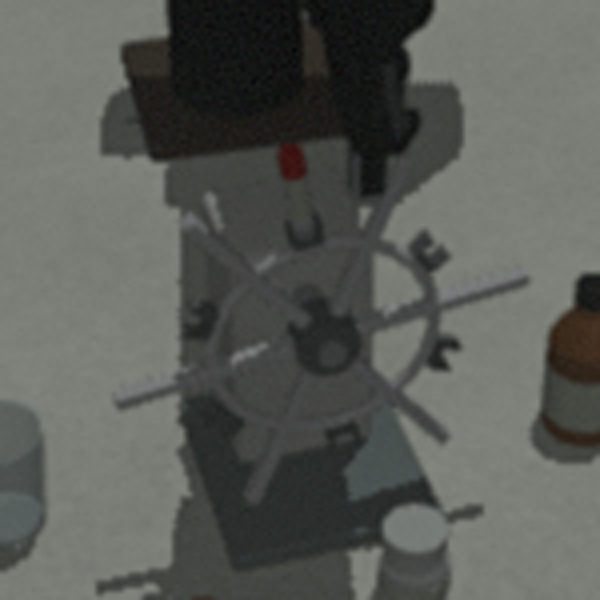

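```bash
python3 -m jog '[{"grip":1.0,"x":0,"y":-4,"z":0,"rx":0,"ry":0,"rz":0},{"grip":1.0,"x":0,"y":-4,"z":0,"rx":0,"ry":0,"rz":0},{"grip":1.0,"x":0,"y":-4,"z":0,"rx":0,"ry":0,"rz":0},{"grip":1.0,"x":0,"y":-3,"z":0,"rx":0,"ry":0,"rz":0},{"grip":1.0,"x":0,"y":-1,"z":0,"rx":0,"ry":0,"rz":0},{"grip":1.0,"x":0,"y":0,"z":0,"rx":0,"ry":0,"rz":0},{"grip":1.0,"x":0,"y":0,"z":0,"rx":0,"ry":0,"rz":0}]'
python3 look.py j
```

```text
time: 7.97
eef_pos: [0.5502, -0.0016, 0.4408]
tcp_rot: [1.0, 0.025, 0.0, -0.0]
contact_force: [-0.3, -0.3, 0.4]
opening: -0.001
8.0167 [ 0.55018745 -0.00164894  0.44073489] [ 9.99683697e-01  2.51476912e-02 -2.69935392e-05 -3.13730255e-04] [-0.0469611   0.20195299  0.34136061]
[(array([303.9, 218.6]), [(np.float64(141.0), 1.8)])]
```

View pics/j_scene.png

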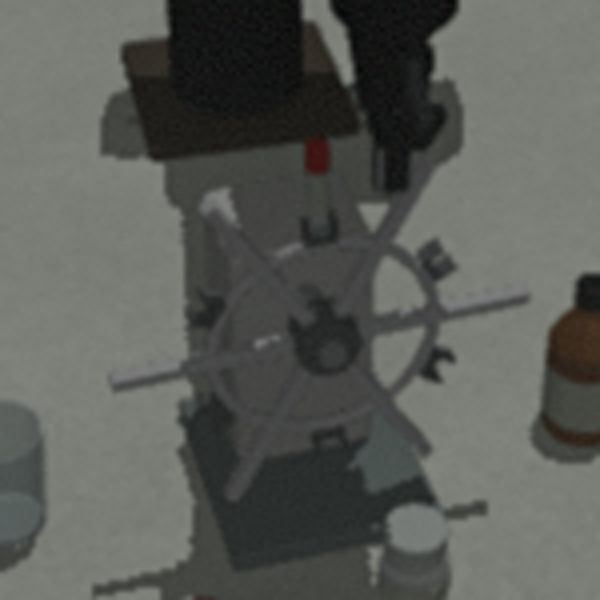

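Run:
```python
from h import *
c=read_camera("scene"); z=lambda u,v:(225+(u+.5)/4-.5,180+(v+.5)/4-.5)
print(wheelang(c,[z(*p) for p in ((112,382),(527,296),(212,203),(233,497),(426,451))]))
K=np.array(c["intrinsics"])
t=read_camera("top"); cv2.imwrite("pics/j_top.png",cv2.resize(t["frame"][180:290,240:430,::-1],None,fx=4.2,fy=4.2,interpolation=cv2.INTER_CUBIC))
```

```text
[(np.float64(139.2), 92.1), (np.float64(138.1), -89.0), (np.float64(138.2), 30.3), (np.float64(141.7), 152.6), (np.float64(139.2), -149.0)]
```

View pics/j_top.png

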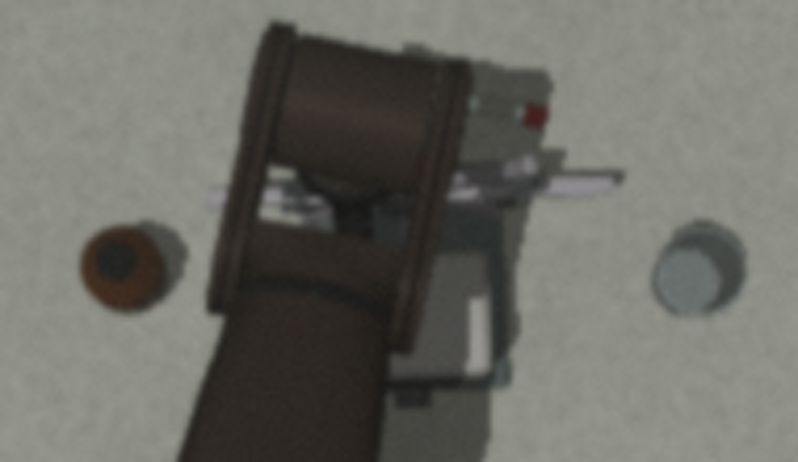

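```bash
python3 -m jog '[{"grip":1.0,"x":0,"y":-2,"z":0,"rx":0,"ry":0,"rz":0},{"grip":1.0,"x":0,"y":-2,"z":0,"rx":0,"ry":0,"rz":0},{"grip":1.0,"x":0,"y":0,"z":0,"rx":0,"ry":0,"rz":0},{"grip":1.0,"x":0,"y":0,"z":0,"rx":0,"ry":0,"rz":0}]'
python3 look.py k
```

```text
time: 8.45
eef_pos: [0.55, 0.0023, 0.4407]
tcp_rot: [1.0, 0.025, 0.0, -0.0]
contact_force: [0.7, -0.1, 0.1]
opening: 0.0
8.5 [0.54999462 0.00231134 0.44075439] [ 9.99682878e-01  2.51819822e-02  2.01077575e-05 -1.08333649e-04] [-0.88193892 -0.94016609  0.36723767]
[(array([305.1, 218.4]), [(np.float64(141.0), 0.7)])]
```

View pics/k_scene.png

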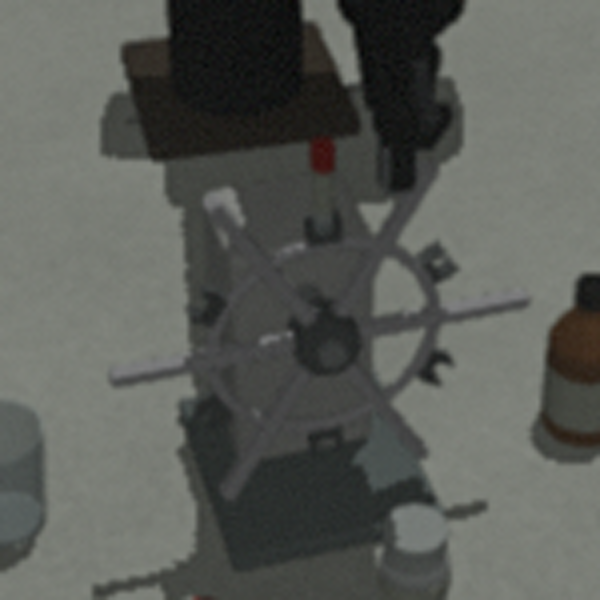

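```bash
python3 -m jog '[{"grip":1.0,"x":0,"y":4,"z":0,"rx":0,"ry":0,"rz":0},{"grip":1.0,"x":0,"y":3,"z":-5,"rx":0,"ry":0,"rz":0},{"grip":1.0,"x":0,"y":0,"z":-20,"rx":0,"ry":0,"rz":0},{"grip":1.0,"x":0,"y":0,"z":-30,"rx":0,"ry":0,"rz":0},{"grip":1.0,"x":0,"y":0,"z":-30,"rx":0,"ry":0,"rz":0},{"grip":1.0,"x":0,"y":-10,"z":-15,"rx":0,"ry":0,"rz":0},{"grip":1.0,"x":0,"y":-25,"z":0,"rx":0,"ry":0,"rz":0},{"grip":1.0,"x":0,"y":-35,"z":0,"rx":0,"ry":0,"rz":0}]'
python3 -m jog '[{"grip":1.0,"x":0,"y":-35,"z":0,"rx":0,"ry":0,"rz":0},{"grip":1.0,"x":0,"y":-35,"z":0,"rx":0,"ry":0,"rz":0},{"grip":1.0,"x":0,"y":-35,"z":0,"rx":0,"ry":0,"rz":0},{"grip":1.0,"x":0,"y":-35,"z":0,"rx":0,"ry":0,"rz":0},{"grip":1.0,"x":0,"y":-35,"z":0,"rx":0,"ry":0,"rz":0},{"grip":1.0,"x":0,"y":-20,"z":0,"rx":0,"ry":0,"rz":0},{"grip":1.0,"x":0,"y":0,"z":0,"rx":0,"ry":0,"rz":0},{"grip":1.0,"x":0,"y":0,"z":0,"rx":0,"ry":0,"rz":0}]'
python3 look.py l
python3 - <<'E'
from h import *
t=read_camera("top"); cv2.imwrite("pics/l_top.png",cv2.resize(t["frame"][180:290,240:430,::-1],None,fx=4.2,fy=4.2,interpolation=cv2.INTER_CUBIC))
E
```

```text
time: 9.17
eef_pos: [0.547, 0.064, 0.5434]
tcp_rot: [1.0, 0.023, 0.002, 0.0]
contact_force: [0.5, -0.2, -1.0]
opening: 0.001
time: 9.83
eef_pos: [0.5369, 0.2606, 0.5409]
tcp_rot: [1.0, 0.026, -0.0, 0.0]
contact_force: [0.1, 0.5, -0.1]
opening: 0.001
9.8833 [0.53710249 0.25964264 0.54087377] [9.99678973e-01 2.53351146e-02 1.46344595e-05 2.87921083e-04] [0.48463562 0.62321128 0.08636587]
[(array([305.1, 217.8]), [(np.float64(142.8), 0.7)])]
```

View pics/l_scene.png

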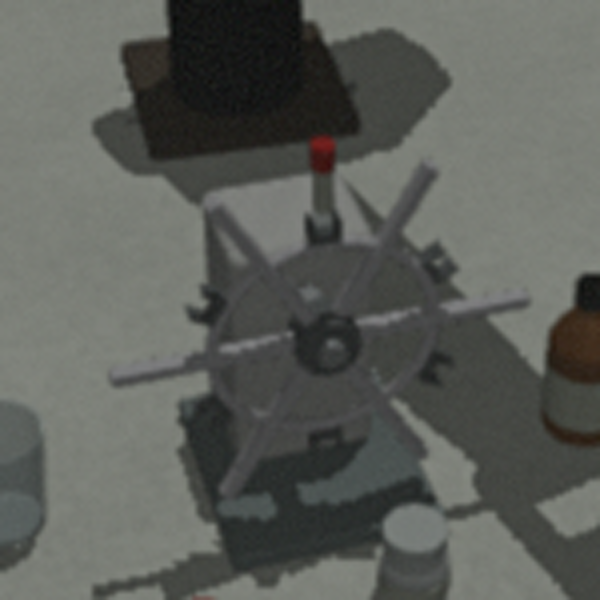

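View pics/l_top.png

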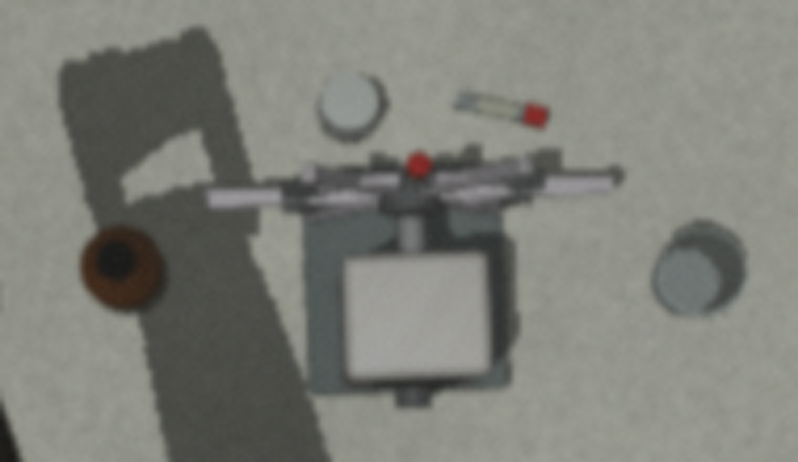

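Run:
```python
from h import *
c=read_camera("scene"); z=lambda u,v:(225+(u+.5)/4-.5,180+(v+.5)/4-.5)
print(wheelang(c,[z(*p) for p in ((112,377),(529,299),(213,203),(430,167),(230,492))]))
t=read_camera("top"); print([onz(t,*p,.31) for p in caps(t) if 320<p[0]<360 and 200<p[1]<240])
zt=lambda u,v:(240+(u+.5)/4.2-.5,180+(v+.5)/4.2-.5)
a,b=onz(t,*zt(612,182),.16),onz(t,*zt(208,198),.16);print(a,b,(a+b)/2)
```

```text
[(np.float64(138.8), 90.4), (np.float64(139.6), -90.2), (np.float64(137.8), 30.1), (np.float64(136.8), -29.4), (np.float64(138.1), 150.9)]
[array([ 0.55016953, -0.04338761,  0.31      ])]
[ 0.56147321 -0.1827946   0.16      ] [0.54435121 0.09465093 0.16      ] [ 0.55291221 -0.04407183  0.16      ]
```

```bash
python3 -c "
from plant import *;print(sign_off())"
```

```text
the job is handed in; nothing more can be done
None
```

The tube now points straight up, to within about 0.5° by my measurements, and I handed the job in at about 10 s on the robot's clock.

- **What I did:** From the pictures the tube stood about 114° from upright, leaning to the rotator's -y side. I shut the gripper, held it pointing down over the top of the wheel, and pushed two spokes in turn towards +y. The first push brought the tube to about 58°. The second was finished in small measured steps. I then backed the fingers off, lifted clear and moved the arm aside.
- **Tube angle:** After withdrawing, the cap measured 0.7° off upright and the five visible spoke ends averaged about 0.4° off. In the top view the cap sits within 1 mm sideways of the hub. These figures agree to within the camera accuracy.
- **Surroundings:** The rotator shows no shift in either camera. The bottle, beaker, jar and loose tube look unmoved in the top view; I did not check the objects farther off in a final picture.
- **Forces:** Readings taken while pushing stayed under about 3 N. One camera-time reading showed 6 N while the arm was lifting away, clear of everything.
- **Failed command:** The first move command was refused because I had left out some row keys. Nothing moved, and I resent it with every key filled in.

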